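# Tuck the sill plate under the lapped slat of a warming unit

### The job

Get the bird-warming unit ready for its sill plate: on the control box press the red key (fan off) fully down and let it up, then the blue key (alarm mute) in the same way, and leave the green key alone. Then take the blue sill plate by its black rib, lay it on the white deck square to the lapped grey slats and centred, and slide its white-banded front edge in under the orange lip of the lowest slat, by about 25 mm, without lifting the slat. Finish while still holding the plate by its rib and pressing it firmly flat on the deck, with a push of about 10 to 15 N; do not let go, and do not disturb the other things on the table.

Things in the scene. Friction and masses are not known exactly. Their poses are not given: they have to be found in the camera images.
- plate_rib (a point): Centre of the black upright grip rib (10 mm thick along x, 60 mm long along y, 28 mm tall above the blade) of the loose blue sill plate, 0.16 kg; 18 mm above the plate's underside. Blade: flat, 4 mm thick, 140 mm wide (y), from 25 mm behind the rib to 75 mm ahead (+x), where its front edge has a white band. It starts flat on the table, left or right of the unit.
- plate_edge (a point): Middle of the plate's front edge, on its underside: 75 mm along the plate's +x from the rib's centre plane. This is the edge that is tucked in.
- unit: White flat warming unit, fixed on the table: deck 280 mm (x) by 220 mm (y), 12 mm thick, flat; origin at the centre of its underside. Its x axis points in under the slats, away from the robot; the front 160 mm is open. A white hood, up to 60 mm above the table, covers the rest; its side cheeks stand 194 mm apart and begin level with the slat's lip.
- deck_top (a point): Point on the deck's top face, 12 mm above the table, right below the middle of the slat's lip (20 mm along the unit's x from its origin). Axes as the unit's.
- slat_lip (a point): Middle of the underside of the orange rounded lip of the lowest grey slat: 11 mm above the deck at rest, so the 4 mm blade passes freely beneath. The slat is 186 mm wide and slopes up away from the robot, 90 mm to its hinge; the space below it is free for 75 mm in from the lip.
- slat (a joint): Lift angle of the lowest slat, rad: 0 hanging at rest, grows as its lip is lifted (0.1 rad lifts the lip 9 mm). It hangs loosely by its own weight (0.1 kg).
- control: White control box of the unit, fixed on the table, 110 mm (x) by 180 mm (y), 30 mm high; origin at the centre of its underside. It stands on the other side of the unit from where the plate starts.
- key_red_top (a point): Spring key with a red round cap, 30 mm across, on the control box; this point is the centre of the cap's top face. The three keys stand in a row 55 mm apart, in an order that changes; they are pressed straight down.
- key_red (a joint): How far the red key is pressed, m: 0 up, 0.006 fully down (about 5 N); it springs back when let go.
- key_blue_top (a point): Spring key with a blue round cap, 30 mm across, on the control box; this point is the centre of the cap's top face. The three keys stand in a row 55 mm apart, in an order that changes; they are pressed straight down.
- key_blue (a joint): How far the blue key is pressed, m: 0 up, 0.006 fully down (about 5 N); it springs back when let go.
- key_green_top (a point): Spring key with a green round cap, 30 mm across, on the control box; this point is the centre of the cap's top face. The three keys stand in a row 55 mm apart, in an order that changes; they are pressed straight down.
- key_green (a joint): How far the green key is pressed, m: 0 up, 0.006 fully down (about 5 N); it springs back when let go.
- pink_bowl: Bystander, to be left alone: pink feed bowl, 100 mm wide, 45 mm high; origin at the centre of its underside.
- lid_tub: Bystander, to be left alone: white square tub with a blue lid, 96 mm wide, 67 mm high; origin at the centre of its underside.
- spoon: Bystander, to be left alone: metal spoon lying on the table to the right; origin at the centre of its underside as it lies.
- white_cup: Bystander, to be left alone: white cup, 80 mm wide, 55 mm high, in the yellow feed tray; origin at the centre of its underside.
- seed_jar: Bystander, to be left alone: amber jar with a green cap, 70 mm wide, 100 mm high; origin at the centre of its underside.
Mind the look-alikes: they are no part of the job. What is meant by the part that bears plate_rib is not yellow, and is the smaller of those in its own colour.

How it is judged:
On the way, in this order (a step that is already met when the one before it is completed fails the run):
1. red key pressed down, alone (value of joint key_red above 0.004 m and value of joint each of key_blue, key_green below 0.002 m), for 0.05 s.
2. blue key pressed down, alone, after the red one has come up (value of joint key_blue above 0.004 m and value of joint each of key_red, key_green below 0.002 m), for 0.05 s.
At the end, for the whole second after the job is handed in: Front edge 13-42 mm in past the lip, within 18 mm of the middle and 0.12 rad of square, flat on the deck (3 mm, tilt < 0.04 rad), pressed on it with over 5 N by the fingers that still hold it; slat at rest (< 0.04 rad), keys up (x of plate_edge in the frame of deck_top between 0.013 and 0.042 m and y of plate_edge in the frame of deck_top between -0.018 and 0.018 m and z of plate_edge in the frame of deck_top between -0.003 and 0.003 m and angle between the x axis of plate_edge and the x axis of deck_top, either way round below 0.12 rad and angle between plate_edge's own z axis and vertical below 0.04 rad and contact force between plate and unit above 5 N and contact force between the fingers and plate above 2 N and value of joint slat below 0.04 rad and value of joint each of key_red, key_blue, key_green below 0.002 m); the arm keeps its last pose, push and grip.
It fails at once if the slat is lifted (more than 0.1 rad, 9 mm at its lip) (value of joint slat above 0.1 rad).
It fails at once if the green key is pressed (value of joint key_green above 0.003 m).
It fails at once if a bystander is moved more than 40 mm (distance of any of pink_bowl, lid_tub, spoon, white_cup, seed_jar from where it was at the start of the episode above 0.04 m).
It also fails if it takes over 58 s, if anything falls off the work surface, if the arm or the gripper's body presses on something with over 40 N, if the wrist force passes 120 N, or if a joint passes its speed limit or range.

### The arm

A 7-joint arm with a two-finger parallel gripper is mounted at the origin on the work surface. World frame = base frame: x ahead of the robot, y to its left, z up, the work surface at z = 0. Lengths are in m, angles in rad, forces in N, time in s.
With the tool pointing down it reaches from about 0.4 to 0.9 m from the base axis. Payload 5.6 kg.
Tool frame: the origin (TCP) lies midway between the tips of the shut fingers; the grasp point (between the pads) lies 19 mm behind it; z points along the fingers, y is the line along which they close (so a half turn about z gives the same grasp; the last joint's range is limited). The gripper opens to 92 mm and grips with 3 to 60 N. Pads are 20 mm wide; open, the fingers measure 128 mm over their backs; the gripper's body (75 mm by 189 mm) begins 69 mm behind the grasp point.
Start: joints at [-1.3, 0.468, -0.012, 1.603, 0.006, 1.071, -0.056], TCP at [0.201, 0.618, 0.215] pointing down, gripper open.
Joint ranges: [-2.53, 2.53], [-0.31, 2.02], [-1.57, 1.55], [0.28, 2.44], [-1.29, 4.43], [0.15, 1.84], [-2.92, 2.92]. Speed limits (rad/s): [2.57, 2.57, 3.14, 3.14, 3.14, 3.14, 3.14].

### API

Orientations are given as a 3x3 rotation matrix whose columns are the frame's x, y, z axes.
In Python, from station import env, effector, solver, viewer, workorder, search_frame, tip_of gives the robot as it stands. Calls block until the motion is done:
- env.reach(position, orientation): joint-space move of the TCP to a pose.
- env.movel(position, frame=None, rate=0.15): straight line of the TCP; frame=None keeps the orientation; rate is the mean speed in m/s.
- env.goto_joints(angles): joint-space move.
- effector.release() and effector.grasp(squeeze=None): open the fingers fully, or close them until they stop; squeeze is the grip in N (None keeps the last).
- env.pause(seconds).
- solver.inverse_kinematics(position, orientation): joint angles nearest the present ones, or None.
- env.sense(): the state.
- viewer.read_camera(name): name is "scene" or "top" or "wrist"; returns (picture, depth): 420x560x3 uint8, red, green, blue; 420x560 float32, m along the optical axis (not along the pixel's ray), 0 where there is no reading.
- viewer.camera_info(name): a dict with "intrinsics" (3x3 intrinsics, pixels), "dist_coeffs" ([k1, k2, p1, p2, k3] as OpenCV has them; the pictures are not rectified), "eye" and "rotation" of the camera in the world; the wrist camera has in their place "T_tool_cam" (4x4, takes a point from camera to tool coordinates, whose origin is the TCP and whose axes are the flange's). Camera axes: x right, y up, looking along -z (the intrinsics and any distortion apply to the point x, -y, -z); pixel columns grow to the right and rows downward; lengths in m; the calibration is good to about 2 mm. A picture is of the moment at which its call begins: read the wrist's pose just before it. camera_info takes no time and is no camera call.
A pose or a line that the arm cannot do raises env.PlanningError and nothing moves.
- workorder.finish_job(): hands the job in; it is judged then, once.
Trained networks look in the newest picture that a camera, given by its name, has taken for a name from the list of things; names that differ only in an ending like _2 or _b are one class to them, and where a whole thing is asked for, a point or a joint stands for the part that bears it (a point fixed in the world has none). Each returns a list of dicts, best first, with "score" (0 to 1); they miss things now and then, are a little off and sometimes report something else, mostly with a low value. They report only what shows in the picture. A call takes as long as a camera call. They do not tell look-alikes from the thing itself.
- search_frame(camera, name): "at" ([x, y, z] in m, in world coordinates, good to about 4 mm: the middle of the surface that is visible of it).
- tip_of(camera, name): "at" ([x, y, z] in m, in world coordinates, good to about 4 mm: a listed point, or the origin of a listed thing).
The state is a dict: "t": time; "joint_positions": joint angles; "joint_velocities": joint speeds; "tau": joint torques, N m; "ee_pos": TCP position; "tcp_rot": TCP orientation; "wrist_force": force on the tool from outside, world axes, zero at the start; "moment": the same for the moment, N m; "gripper_width": finger opening in m; "grasp_force": force on a finger pad.
Only numpy, scipy, OpenCV 4.12 (cv2) and the standard library are available. Lean on these libraries where they do the work, as an engineer would, in place of code of your own. Each camera call takes 0.05 s, during which the arm holds its last target. There are 200 camera calls.

## Working session

There is one attempt and no reset: what is moved stays moved. The work goes in short steps, each a Python script; the robot and the scene stay as the last script left them, time stands still between calls to the robot, and variables do not carry over. Pictures are saved under pics/ and viewed, at most 10 in all, crops included, and the job is handed in when it is done.

```bash
mkdir -p pics; ls; cat > h.py <<'E'
import numpy as np, cv2
from station import env, effector, solver, viewer, workorder, search_frame, tip_of
def cam(n):
    s=env.sense(); im,d=viewer.read_camera(n); c=viewer.camera_info(n)
    if 'eye' in c: R,e=np.array(c['rotation']),np.array(c['eye'])
    else:
        T=np.array(c['T_tool_cam']); Rt=np.array(s['tcp_rot']); R=Rt@T[:3,:3]; e=np.array(s['ee_pos'])+Rt@T[:3,3]
    return im,d,(np.array(c['intrinsics'],float),np.array(c['dist_coeffs'],float),R,e)
def ray(C,uv):
    p=cv2.undistortPoints(np.array(uv,np.float64).reshape(-1,1,2),C[0],C[1]).reshape(-1,2)
    return np.c_[p[:,0],-p[:,1],-np.ones(len(p))]@C[2].T
def atz(C,uv,z):
    r=ray(C,uv); return C[3]+r*((z-C[3][2])/r[:,2])[:,None]
def atd(C,uv,d):
    uv=np.array(uv).reshape(-1,2); r=ray(C,uv); return C[3]+r*np.array([d[int(round(v)),int(round(u))] for u,v in uv])[:,None]
def save(n,im): cv2.imwrite('pics/'+n+'.png',im[...,::-1])
def rot(yaw): # tool down, closing axis y at angle: x axis at yaw
    c,s=np.cos(yaw),np.sin(yaw); return np.array([[c,s,0],[s,-c,0],[0,0,-1.]])
E
python3 - <<'E'
from h import *
for n in('top','scene'):
    im,d,C=cam(n); save(n,im); np.savez(n,im=im,d=d,K=C[0],k=C[1],R=C[2],e=C[3])
    for t in ['plate_rib','plate_edge','unit','deck_top','slat_lip','control','key_red_top','key_blue_top','key_green_top','pink_bowl','lid_tub','spoon','white_cup','seed_jar']:
        print(n,t,[(np.round(r['at'],3).tolist(),round(r['score'],2)) for r in tip_of(n,t)][:4])
s=env.sense();print(s['t'],s['tcp_rot'],s['wrist_force'])
E
```

```text
pics
top plate_rib [([0.238, -0.44, 0.025], 0.94), ([0.286, -0.187, 0.017], 0.93), ([0.46, -0.304, 0.018], 0.65)]
top plate_edge [([0.538, -0.324, -0.0], 0.8), ([0.288, -0.347, 0.003], 0.65), ([0.334, -0.13, 0.0], 0.65)]
top unit [([0.621, -0.023, 0.001], 0.61)]
top deck_top [([0.641, -0.018, 0.012], 0.8)]
top slat_lip [([0.633, -0.024, 0.022], 0.93), ([0.624, -0.024, 0.004], 0.75), ([0.644, -0.022, 0.013], 0.38)]
top control [([0.49, 0.292, 0.0], 0.97), ([0.538, -0.322, -0.003], 0.35), ([0.622, -0.473, -0.001], 0.28), ([0.458, -0.304, 0.015], 0.22)]
top key_red_top [([0.48, 0.234, 0.05], 0.43)]
top key_blue_top [([0.472, 0.288, 0.054], 0.63)]
top key_green_top [([0.46, 0.345, 0.051], 0.59)]
top pink_bowl [([0.71, 0.326, 0.002], 0.58)]
top lid_tub [([0.706, -0.305, -0.001], 0.71)]
top spoon [([0.622, -0.471, 0.0], 0.68), ([0.704, -0.305, -0.001], 0.19)]
top white_cup [([0.428, 0.555, 0.009], 0.56)]
top seed_jar [([0.43, -0.601, -0.004], 0.71), ([0.537, -0.322, -0.0], 0.21)]
scene plate_rib [([0.461, -0.306, 0.019], 0.79), ([0.283, -0.186, 0.02], 0.78), ([0.236, -0.439, 0.023], 0.56),
[... 517 characters left out ...]
key_red_top [([0.478, 0.236, 0.053], 0.4), ([0.488, 0.293, 0.001], 0.4)]
scene key_blue_top [([0.461, -0.31, 0.017], 0.29)]
scene key_green_top [([0.463, 0.346, 0.056], 0.38)]
scene pink_bowl [([0.707, 0.325, 0.001], 0.74), ([0.637, -0.025, 0.014], 0.59)]
scene lid_tub [([0.704, -0.304, 0.002], 0.65), ([0.71, 0.327, 0.0], 0.23)]
scene spoon [([0.624, -0.477, 0.005], 0.63), ([0.428, -0.6, -0.006], 0.54)]
scene white_cup []
scene seed_jar [([0.43, -0.601, -0.006], 0.88), ([0.469, 0.292, 0.054], 0.21)]
1.5 [[-9.51130844e-01  3.08788141e-01  4.38739994e-05]
 [ 3.08788141e-01  9.51130845e-01  1.75894903e-06]
 [-4.11867715e-05  1.52207614e-05 -9.99999999e-01]] [-0.29126833  0.4583797   0.79035787]
```

View pics/top.png

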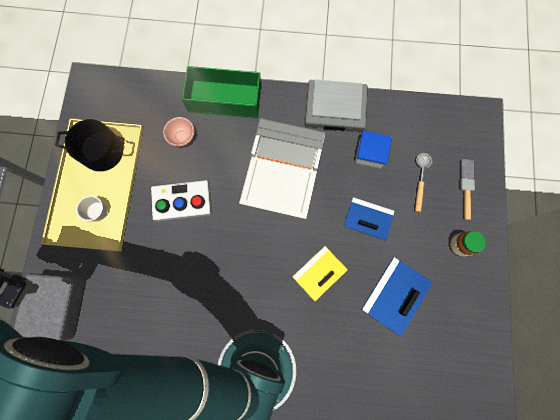

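View pics/scene.png

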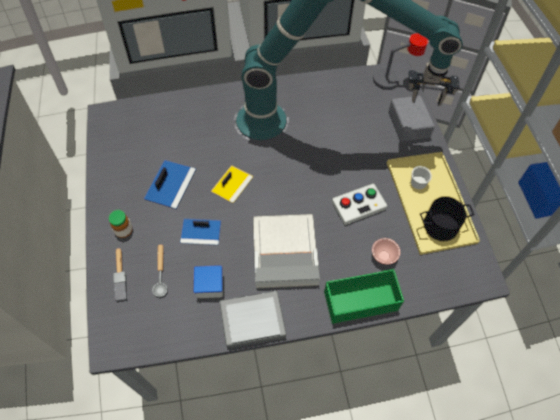

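Top view: three plates carry ribs. They are yellow (320,274), large blue (398,297) and small blue (370,218), whose rib is at (369,224). The plate meant isn't yellow and is the smaller of the blue ones, so it is the one at (370,218). Keys: green (162,205), blue (180,203), red (197,201). I'll confirm with a crop and measure.

```bash
python3 - <<'E'
from h import *
D=np.load('top.npz'); im=D['im'];d=D['d'];C=(D['K'],D['k'],D['R'],D['e'])
save('crop',np.hstack([cv2.resize(im[180:320,290:440],None,fx=2.9,fy=2.9,interpolation=2),cv2.resize(im[110:250,235:333],None,fx=2.9,fy=2.9,interpolation=2)]))
hsv=cv2.cvtColor(im,cv2.COLOR_RGB2HSV)
H,S,V=[hsv[...,i].astype(int) for i in range(3)]
def blob(m,x0,y0,x1,y1):
    z=np.zeros(m.shape,np.uint8); z[y0:y1,x0:x1]=m[y0:y1,x0:x1]; n,l,st,c=cv2.connectedComponentsWithStats(z); 
    k=1+np.argmax(st[1:,4]); return (l==k),c[k],st[k]
for nm,m in(('red',((H<8)|(H>172))&(S>120)),('blue',(H>100)&(H<130)&(S>120)),('green',(H>45)&(H<90)&(S>120))):
    b,c,st=blob(m&(V>60),145,175,220,225); print(nm,c,st[4],np.median(atd(C,np.argwhere(b)[:,::-1],d),0).round(4),atz(C,c,.052).round(4))
# plate: blue+white, at z .004
b,c,st=blob(((H>100)&(H<130)&(S>120)&(V>60)),340,190,400,245); 
w,cw,sw=blob(((S<60)&(V>150)),340,190,400,245)
al=((b|w).astype(np.uint8)); al=cv2.morphologyEx(al,cv2.MORPH_CLOSE,np.ones((15,15)))
P=atz(C,np.argwhere(al)[:,::-1],.004)[:,:2].astype(np.float32)
r=cv2.minAreaRect(P*1000);print('plate',r,cv2.boxPoints(r).round(1).tolist())
W=atz(C,np.argwhere(w)[:,::-1],.004)[:,:2];print('white',W.mean(0),cv2.minAreaRect((W*1000).astype(np.float32)))
k,ck,sk=blob((V<40)&(al>0),340,190,400,245); K=atz(C,np.argwhere(k)[:,::-1],.032)[:,:2];print('rib',ck,sk,K.mean(0),cv2.minAreaRect((K*1000).astype(np.float32)))
# lip
o,co,so=blob((H>3)&(H<22)&(S>100)&(V>100),240,140,330,190); O=atz(C,np.argwhere(o)[:,::-1],.026)[:,:2]
print('lip',co,so,O.mean(0),cv2.minAreaRect((O*1000).astype(np.float32)), np.median(atd(C,np.argwhere(o)[:,::-1],d)[:,2]))
E
```

```text
red [196.26744186 200.60465116] 86 [0.4829 0.2356 0.0494] [[0.4821 0.2348 0.052 ]]
blue [178.58333333 202.58333333] 84 [0.4704 0.2887 0.051 ] [[0.4707 0.2884 0.052 ]]
green [160.7037037  204.65432099] 81 [0.4592 0.3432 0.0506] [[0.4591 0.3424 0.052 ]]
plate ((486.81646728515625, -312.4413757324219), (141.0290985107422, 101.64930725097656), 76.44538879394531) [[420.8999938964844, -369.1000061035156], [519.7000122070312, -392.8999938964844], [552.7999877929688, -255.8000030517578], [453.8999938964844, -232.0]]
white [ 0.52810025 -0.32231625] ((528.0867309570312, -322.31005859375), (138.22738647460938, 15.936210632324219), 76.07213592529297)
rib [367.8125  224.53125] [358 221  20   8  64] [ 0.45982233 -0.3035538 ] ((460.3371276855469, -302.6689453125), (60.2482795715332, 11.145916938781738), 76.35567474365234)
lip [283.23076923 161.87912088] [257 156  55  13  91] [ 0.64197632 -0.02233527] ((641.8397216796875, -24.65941619873047), (180.1922607421875, 5.927432537078857), 82.17888641357422) 0.028071288072693434
```

View pics/crop.png

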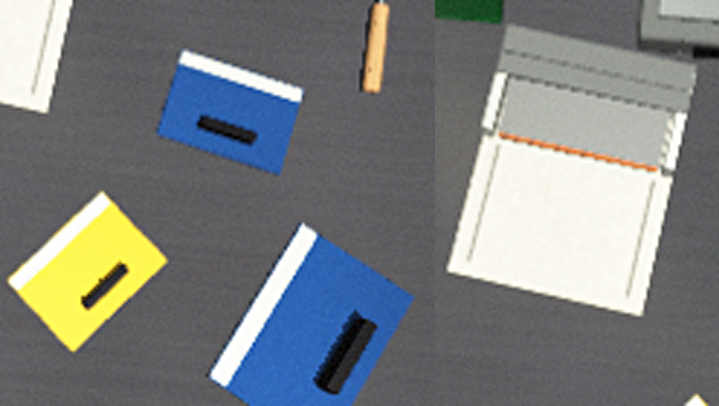

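Crop confirms it: the small blue plate with a white band and black rib measures 141 x 102 mm against the specified 140 x 100. The deck in front of the lip is empty. Next, press the keys.

```bash
cat >> h.py <<'E'
def best(p,R0):
    a=np.degrees(0); out=[]
    for f in (0,np.pi):
        c,s=np.cos(f),np.sin(f); R=R0@np.array([[c,-s,0],[s,c,0],[0,0,1]])
        q=solver.inverse_kinematics(p,R)
        if q is not None: out.append((np.abs(np.array(q)-env.sense()['joint_positions']).max(),R))
    return min(out,key=lambda o:o[0])[1]
E
python3 - <<'E'
from h import *
effector.grasp(5)
R=best([.482,.2352,.10],rot(np.radians(-12+90)))
env.reach([.482,.2352,.10],R)
print(env.sense()['t'],env.sense()['ee_pos'])
for nm,p in(('red',(.482,.2352)),('blue',(.4707,.2886))):
    env.movel([*p,.085],R); f0=env.sense()['wrist_force'][2]
    env.movel([*p,.058],R); z=.056
    while z>.040:
        env.movel([*p,z],R,rate=.03); s=env.sense(); f=s['wrist_force'][2]-f0
        print(nm,round(z,4),s['ee_pos'].round(4) if hasattr(s['ee_pos'],'round') else s['ee_pos'],round(f,2),round(s['t'],2))
        if f>8: break
        z-=.0015
    env.pause(.15); env.movel([*p,.085],R)
print(env.sense()['t'])
E
```

```text
4.625 [0.48166952 0.23703505 0.10015415]
red 0.056 [0.4824 0.2354 0.0566] 0.49 5.46
red 0.0545 [0.4821 0.2352 0.0546] -0.69 5.71
red 0.053 [0.4819 0.2351 0.0529] -0.49 5.96
red 0.0515 [0.4822 0.2353 0.0516] 1.23 6.21
red 0.05 [0.4822 0.2353 0.0501] 2.78 6.46
red 0.0485 [0.4822 0.2352 0.0486] 3.44 6.71
red 0.047 [0.4821 0.2353 0.0471] 3.59 6.96
red 0.0455 [0.4822 0.2353 0.0463] 11.15 7.21
blue 0.056 [0.4711 0.2886 0.0565] 0.68 8.88
blue 0.0545 [0.4707 0.2887 0.0546] -0.11 9.12
blue 0.053 [0.4706 0.2886 0.0529] -0.11 9.38
blue 0.0515 [0.4709 0.2887 0.0516] 1.06 9.62
blue 0.05 [0.4709 0.2887 0.0501] 2.16 9.88
blue 0.0485 [0.4708 0.2887 0.0486] 2.45 10.12
blue 0.047 [0.4709 0.2887 0.0471] 3.87 10.38
blue 0.0455 [0.4709 0.2887 0.0463] 10.85 10.62
11.1917
```

Both keys reached their stops. Next, refine the unit and the plate with the wrist camera.

```bash
python3 - <<'E'
from h import *
s=env.sense(); R=np.array(s['tcp_rot'])
env.movel([.4707,.2886,.2],R,rate=.3)
effector.release()
def look(n,p,yaw):
    R=best(p,rot(yaw)); env.reach(p,R); env.pause(.2)
    im,d,C=cam('wrist'); save(n,im); np.savez(n,im=im,d=d,K=C[0],k=C[1],R=C[2],e=C[3]); print(n,env.sense()['t'],C[3],C[2][:,2])
print(np.array(viewer.camera_info('wrist')['T_tool_cam']).round(3))
look('wu',[.56,-.012,.28],np.radians(-7.8+90))
look('wp',[.46,-.304,.25],np.radians(-13.6+90))
a=np.load('wu.npz')['im'];b=np.load('wp.npz')['im']
save('both',cv2.resize(np.hstack([a,b]),(800,300)))
E
```

```text
[[-0.     0.97   0.242  0.067]
 [ 1.    -0.     0.     0.001]
 [ 0.     0.242 -0.97  -0.169]
 [ 0.     0.     0.     1.   ]]
wu 14.575 [0.57022327 0.05566299 0.44895859] [0.0332536  0.23956581 0.97031048]
wp 16.0083 [ 0.47785101 -0.2379002   0.41936592] [0.05652914 0.23484716 0.97038718]
```

View pics/both.png

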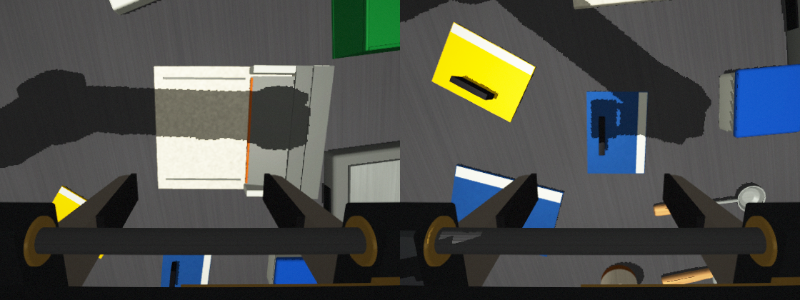

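Left half: the deck at (200,127) is fully visible, with the orange lip at column 249. Right half: the small blue plate is at (617,132) with its rib at (602,135), partly shaded. Fit both.

```bash
python3 - <<'E'
from h import *
def ld(n):
    D=np.load(n+'.npz'); C=(D['K'],D['k'],D['R'],D['e']); im=D['im'];d=D['d']
    v,u=np.mgrid[0:420,0:560]; uv=np.c_[u.ravel(),v.ravel()]
    X=C[3]+ray(C,uv)*d.ravel()[:,None]; return im,C,X.reshape(420,560,3),cv2.cvtColor(im,cv2.COLOR_RGB2HSV).astype(int)
def big(m):
    n,l,st,c=cv2.connectedComponentsWithStats(m.astype(np.uint8)); return l==1+np.argmax(st[1:,4])
def rect(C,m,z):
    c,_=cv2.findContours(m.astype(np.uint8),0,1); P=atz(C,max(c,key=len).reshape(-1,2),z)[:,:2]
    r=cv2.minAreaRect((P*1000).astype(np.float32)); return np.round(r[0],1),np.round(r[1],1),round(r[2],2)
im,C,X,h=ld('wu'); reg=(X[...,0]>.4)&(X[...,0]<.8)&(abs(X[...,1]+.02)<.16)
print('noise',X[130:170,60:90,2].mean(),X[130:170,60:90,2].std())
m=big(cv2.morphologyEx((reg&(X[...,2]>.007)&(X[...,2]<.017)).astype(np.uint8),2,np.ones((5,5)))); print('deck',m.sum(),np.median(X[m][:,2]),rect(C,m,.012))
o=reg&(h[...,0]<22)&(h[...,0]>3)&(h[...,1]>110)&(h[...,2]>60)&(X[...,2]>.01); o=big(o)
print('lip',o.sum(),np.median(X[o],0),X[o].mean(0),rect(C,o,.026))
im,C,X,h=ld('wp'); reg=(abs(X[...,0]-.487)<.09)&(abs(X[...,1]+.312)<.1)
b=reg&(h[...,0]>98)&(h[...,0]<132)&(h[...,1]>130); w=reg&(h[...,2]>140)&(h[...,1]<70)
k=big(reg&(X[...,2]>.02)); print('rib',k.sum(),np.median(X[k],0).round(4),rect(C,k,.032))
print('white',rect(C,big(w),.004))
a=big(cv2.morphologyEx((b|w|k).astype(np.uint8),cv2.MORPH_CLOSE,np.ones((9,9)))); print('plate',rect(C,a,.004),rect(C,big(b),.004), 'z', np.median(X[b][:,2]))
E
```

```text
noise 9.868715167309411e-05 0.018358726069580934
deck 21859 0.01117418299490941 (array([563.4, -12.4]), array([217.5, 162.2]), 82.09)
lip 1441 [0.51567541 0.02019839 0.38496582] [0.51605489 0.01938719 0.38445234] (array([ 218.7, -183.8]), array([120.9,  52.9]), 64.16)
rib 59011 [ 0.4685 -0.2841  0.3544] (array([ 416.2, -490.1]), array([256.3, 770.6]), 76.57)
white (array([ 520.5, -356.5]), array([68.4, 15.1]), 76.39)
plate (array([ 411.8, -508.4]), array([274.8, 826.3]), 76.57) (array([ 480.3, -310.7]), array([138.8,  84.1]), 76.49) z 0.0031246940531993173
```

Fits agree with the given sizes: the deck measures 217 x 162 mm, its yaw is -7.9° and deck_top is (0.6426,-0.0234). The plate's yaw is -13.5° and its rib is at (0.4625,-0.3055). Grasp now.

```bash
python3 - <<'E'
from h import *
p=[.4625,-.3055]; yaw=np.radians(-13.5+90)
R=best([*p,.1],rot(yaw)); env.reach([*p,.1],R); f0=env.sense()['wrist_force'][2]
env.movel([*p,.03],R,rate=.12); env.movel([*p,.009],R,rate=.04)
s=env.sense();print(s['t'],s['ee_pos'],s['wrist_force'][2]-f0)
effector.grasp(45); s=env.sense(); print('w',s['gripper_width'],s['grasp_force'],s['ee_pos'],s['wrist_force'])
env.movel([*p,.12],R,rate=.15)
s=env.sense(); print('w',s['gripper_width'],s['grasp_force'],s['t'],s['wrist_force'])
u=np.array([np.cos(np.radians(-7.91)),np.sin(np.radians(-7.91))]); dt=np.array([.6426,-.0234])
q=dt-.12*u; yaw=np.radians(-7.91+90)
R=best([*q,.12],rot(yaw)); env.reach([*q,.12],R); env.movel([*q,.06],R)
print(env.sense()['t'])
im,d,C=cam('wrist'); save('held',im); np.savez('held',im=im,d=d,K=C[0],k=C[1],R=C[2],e=C[3])
i2,d2,C2=cam('scene'); save('heldb',np.hstack([im, cv2.resize(i2[190:300,230:340],(420,420))])[:, :]); np.savez('held2',im=i2,d=d2,K=C2[0],k=C2[1],R=C2[2],e=C2[3])
x=cv2.imread('pics/heldb.png'); cv2.imwrite('pics/heldb.png',cv2.resize(x,(800,343)))
E
```

```text
18.0667 [ 0.46239498 -0.30562138  0.00888832] -0.4927330288811699
w 0.009706491999415957 44.99995172023773 [ 0.46253799 -0.30551492  0.00900763] [-0.26851002 -0.12836962 -0.82854064]
w 0.009626042295525453 44.99940276145935 20.1667 [ 0.38839573  0.54617155 -1.50284769]
21.8833
```

View pics/heldb.png

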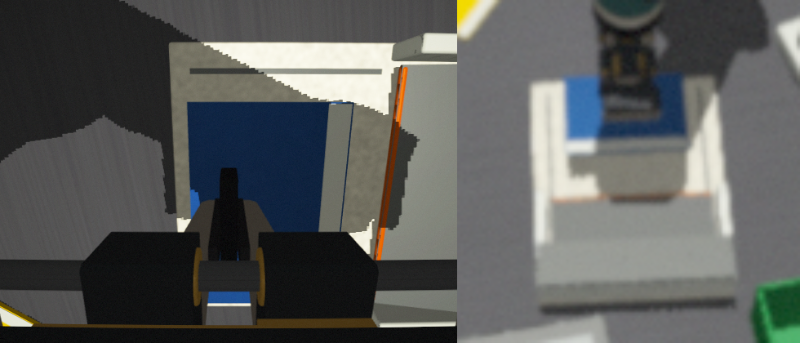

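The plate hangs by its rib above the deck. Its white band runs from (352,103) to (340,230), and the lip from (403,68) to (377,258). I'll measure the squareness and the lateral offset from this view.

```bash
python3 - <<'E'
from h import *
D=np.load('held.npz'); C=(D['K'],D['k'],D['R'],D['e']); im=D['im']; h=cv2.cvtColor(im,cv2.COLOR_RGB2HSV).astype(int)
print(im.shape, C[3])
H,S,V=h[...,0],h[...,1],h[...,2]
sc=980/800
u=np.array([np.cos(np.radians(-7.91)),np.sin(np.radians(-7.91))]); n=np.array([-u[1],u[0]]); dt=np.array([.6426,-.0234])
def fr(P): P=P[:,:2]-dt; return np.c_[P@u,P@n]
def line(P,ax): # fit
    a=np.polyfit(P[:,1-ax],P[:,ax],1); r=P[:,ax]-np.polyval(a,P[:,1-ax]); k=abs(r)<.0025; a=np.polyfit(P[k,1-ax],P[k,ax],1); return a.round(4), k.sum(),abs(r[k]).mean().round(5)
# lip: orange front (left) boundary
o=(H<22)&(H>2)&(S>120)&(V>70); o[:, :int(360*sc)]=0; o[:,int(415*sc):]=0
uv=np.array([(np.nonzero(o[r])[0].min(),r) for r in range(int(75*sc),int(250*sc)) if o[r].sum()>2]); print('lip front x vs y (deg slope)',line(fr(atz(C,uv,.026)),0))
# rib->blue/white boundary of plate
b=(H>98)&(H<132)&(S>110)
uv=[]
for r in range(int(112*sc),int(225*sc)):
    c=np.nonzero(b[r,int(190*sc):int(335*sc)])[0]
    if len(c): uv.append((c.max()+int(190*sc),r))
print('blue/white',line(fr(atz(C,np.array(uv),.055)),0), uv[0],uv[-1])
uv=[]
for c in range(int(195*sc),int(322*sc)):
    r=np.nonzero(b[int(85*sc):int(125*sc),c])[0]
    if len(r): uv.append((c,r.min()+int(85*sc)))
print('side edge y vs x',line(fr(atz(C,np.array(uv),.055)),1),uv[0],uv[-1])
# deck side edge (upper) y=.11
w=(S<60)&(V>90)
uv=[]
for c in range(int(215*sc),int(370*sc)):
    r=np.nonzero(w[int(30*sc):int(60*sc),c])[0]
    if len(r): uv.append((c,r.min()+int(30*sc)))
print('deck side',line(fr(atz(C,np.array(uv),.012)),1),uv[0],uv[-1])
s=env.sense(); print(fr(np.array([s['ee_pos']])), np.degrees(np.arctan2(s['tcp_rot'][1][1],s['tcp_rot'][0][1])))
E
```

```text
(420, 560, 3) [0.53460332 0.05809282 0.22958019]
lip front x vs y (deg slope) (array([ 0.0018, -0.0022]), np.int64(215), np.float64(0.00015))
blue/white (array([ 0.0041, -0.0591]), np.int64(138), np.float64(0.00013)) (np.int64(401), 137) (np.int64(390), 274)
side edge y vs x (array([-0.0008,  0.0666]), np.int64(156), np.float64(1e-05)) (238, np.int64(125)) (393, np.int64(125))
deck side (array([-0.0011,  0.1085]), np.int64(187), np.float64(0.00016)) (263, np.int64(51)) (452, np.int64(52))
[[-0.11902924 -0.00048391]] -7.963996186849307
```

Both are square to within 0.3°, and the plate sits about 2 mm to one side, so I'll shift it by that. Then lay it down and slide in.

```bash
python3 - <<'E'
from h import *
u=np.array([np.cos(np.radians(-7.91)),np.sin(np.radians(-7.91))]); n=np.array([-u[1],u[0]]); dt=np.array([.6426,-.0234])
R=np.array(rot(np.radians(-7.91+90))); s=env.sense()
if R[0,0]*s['tcp_rot'][0][0]+R[1,0]*s['tcp_rot'][1][0]<0: R[:,:2]*=-1
P=lambda x,z:[*(dt+(x-.075)*u+.002*n),z]
f0=s['wrist_force'][2]
env.movel(P(-.045,.027),R,rate=.1); z=.025
f0=env.sense()['wrist_force'][2]
while z>.015:
    env.movel(P(-.045,z),R,rate=.03); s=env.sense(); f=s['wrist_force'][2]-f0; print(round(z,4),s['ee_pos'][2],round(f,2))
    if f>2.5: break
    z-=.001
zc=z+.0005
env.movel(P(.026,zc),R,rate=.04); s=env.sense(); print(s['t'],s['ee_pos'],s['wrist_force'],f0,s['gripper_width'],zc)
im,d,C=cam('wrist'); i2,d2,C2=cam('scene'); np.savez('fin',im=im,d=d,K=C[0],k=C[1],R=C[2],e=C[3])
save('fin',cv2.resize(np.hstack([im,cv2.resize(i2[190:300,230:340],(420,420))]),(800,343)))
E
```

```text
0.025 0.025303373449562884 0.71
0.024 0.02407624825777668 -0.5
0.023 0.022934633964914308 0.35
0.022 0.021930996920252608 -0.19
0.021 0.02100163026579657 0.5
0.02 0.020954410812633783 11.16
25.8917 [ 0.59366623 -0.01455556  0.02102727] [-3.31454682 -0.52624752  7.08942325] -1.4215059518264672 0.009759672881173393 0.020499999999999997
```

View pics/fin.png

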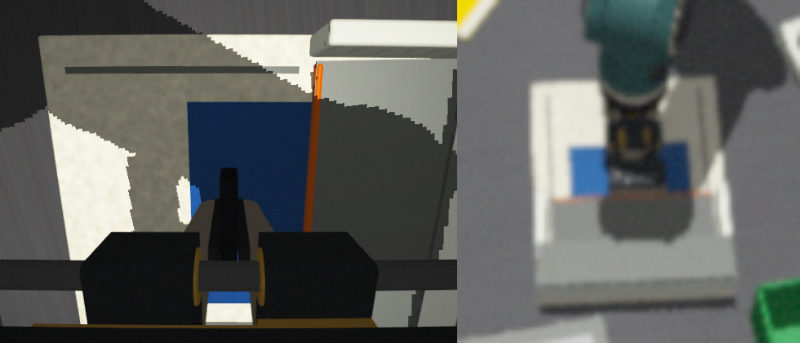

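The band is hidden beneath the lip, whose orange line runs from (318,65) to (307,230). The plate hasn't shifted in the grip. Now press to about 12.5 N.

```bash
python3 - <<'E'
from h import *
f0=-1.42; s=env.sense(); p=np.array(s['ee_pos']); R=np.array(s['tcp_rot'])
u=np.array([np.cos(np.radians(-7.91)),np.sin(np.radians(-7.91))]); n=np.array([-u[1],u[0]]); dt=np.array([.6426,-.0234])
R=rot(np.radians(-7.91+90)); R[:,:2]*=np.sign(R[:,0]@np.array(s['tcp_rot'])[:,0])
for z in np.arange(.0203,.0185,-.00015):
    env.movel([*(dt-.049*u+.002*n),z],R,rate=.03); env.pause(.3)
    F=[env.sense()['wrist_force'][2]-f0]
    for _ in range(4): env.pause(.05); F.append(env.sense()['wrist_force'][2]-f0)
    print(round(z,5),np.mean(F).round(2))
    if np.mean(F)>11.8: break
s=env.sense();print(s['t'],s['ee_pos'],s['wrist_force'],s['moment'],s['gripper_width'],s['grasp_force'])
for nm in('held','fin'):
    D=np.load(nm+'.npz'); C=(D['K'],D['k'],D['R'],D['e']); h=cv2.cvtColor(D['im'],cv2.COLOR_RGB2HSV).astype(int)
    H,S,V=h[...,0],h[...,1],h[...,2]; o=(H<22)&(H>2)&(S>120)&(V>70); o[:95]=0;o[280:]=0; o[:,:370]=0; o[:,505:]=0
    X=atd(C,np.argwhere(o)[:,::-1],D['d']); X=X[X[:,2]<.1]; print(nm,'lip z',np.median(X[:,2]),len(X))
    if nm=='fin':
        b=(H>98)&(H<132)&(S>110); uv=np.array([(c,100+np.nonzero(b[100:150,c])[0].min()) for c in range(240,375)])
        P=atz(C,uv,.016)[:,:2]-dt; print('side y',np.polyfit(P@u,P@n,1))
E
```

```text
0.0203 9.26
0.02015 10.56
0.02 12.28
28.2417 [ 0.5936685  -0.01455022  0.02098325] [-5.61397905  0.51787949 11.49009452] [ 0.0730404   1.14836811 -0.01828057] 0.009647729271215636 45.008286237716675
held lip z 0.02760887052337624 1688
fin lip z 0.027858616406960635 1761
side y [0.00080648 0.06999661]
```

```bash
python3 -c "
from h import *
print(workorder.finish_job()); s=env.sense(); print(s['t'],s['wrist_force'])"
```

```text
the job is handed in; nothing more can be done
None
the job is handed in; nothing more can be done
```

The job is handed in, verdict not shown: red then blue key pressed to their stops and released, small blue plate held by its rib about 25 mm under the lip, centred and square, pressed at about 12 N with the slat at rest.

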